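# Cock the spring stamp, load a carton, trip the trigger

### The arm

A 6-joint arm with a two-finger parallel gripper is mounted at the origin on the work surface. World frame = base frame: x ahead of the robot, y to its left, z up, the work surface at z = 0. Lengths are in m, angles in degrees, forces in N, time in s.
With the tool pointing down it reaches from about 0.4 to 0.825 m from the base axis. Payload 7 kg.
Tool frame: the origin (TCP) lies midway between the tips of the shut fingers; the grasp point (between the pads) lies 19 mm behind it; z points along the fingers, y is the direction in which the jaws open and shut (so a half turn about z gives the same grasp; the last joint's range is limited). The gripper opens to 88 mm and grips with 3 to 60 N. Pads are 19 mm wide; open, the fingers measure 130 mm over their backs; the gripper's body (78 mm by 193 mm) begins 47 mm behind the grasp point.
Start: joints at [-58.837, 20.546, 0.682, 0, -70.136, -16.507], TCP at [0.171, -0.653, 0.227] pointing down, gripper open.
Joint ranges: [-176.03, 176.03], [-82.01, 121.73], [-58.28, 71.71], [-173.87, 95.51], [-174.79, -0.11], [-173.66, 173.66]. Speed limits (degrees/s): [136.94, 136.94, 172.46, 180, 180, 180].

### API

Orientations are given as [roll, pitch, yaw] about the fixed x, y, z axes, in that order (R = Rz(yaw) Ry(pitch) Rx(roll)).
In Python, from plant import ctrl gives the robot as it stands. The module is installed in compiled form; this text tells all that it offers.
- The arm moves only by the tool arm_command, never from a script. Its argument "targets" is a list that holds one entry, the list of rows, each a list of 7 numbers: the turn, a rotation vector about the world's x, y, z in rad, then the shift along the world's x, y, z in cm, then the opening, from 0 (shut) to 1 (fully open). A call has 1 to 8 rows; each row is the pose to reach, as a shift and turn from the pose commanded when the call began; what a row does not reach only later rows make up. A row lasts 1/12 s, in which the tool goes at most 41.7 mm and 7.16 degrees, less where a joint would pass 70% of its speed; a pose out of reach is approached as far as the arm can. A call with a gripper value outside its range is refused whole. The fingers move at their own pace and stop on an object; the grip force is fixed at half the most. Time passes only in rows, so rows that repeat a pose let the fingers close. It gives the time, the measured TCP pose, the force and the opening at its end, in the units of the state.
- ctrl.get_obs(): the state, without advancing time (a new reading comes with each control period).
- ctrl.snapshot(name): name is "scene" or "top"; returns the picture (400x640x3 uint8, blue, green, red); there is no depth.
- ctrl.camera_model(name): a dict with "K" (3x3 intrinsics, pixels), "distortion" ([k1, k2, p1, p2, k3] as OpenCV has them; the pictures are not rectified), "xyz" and "rotation" of the camera in the world. Camera axes: x right, y up, looking along -z (the intrinsics and any distortion apply to the point x, -y, -z); pixel columns grow to the right and rows downward; lengths in m; the calibration is good to about 2 mm. A picture is of the moment at which its call begins. camera_model takes no time and is no camera call.
- ctrl.close_job(): hands the job in, once; it reports no verdict.
The state is a dict: "clock": time; "joint_pos": joint angles; "qvel": joint speeds; "tau": joint torques, N m; "tool_pos": TCP position; "orientation": TCP orientation; "force": force on the tool from outside, world axes, zero at the start; "moment": the same for the moment, N m; "opening": finger opening in m.
Only numpy, scipy, OpenCV 4.12 (cv2) and the standard library are available. Lean on these libraries where they do the work, as an engineer would, in place of code of your own. Each camera call takes 0.05 s, during which the arm holds its last target. There are 200 camera calls.

### The job

Stamp the blue-banded white carton on the spring stamp: draw the red arm back by its black handle, gently over the last stretch, until the sear catches and holds it, without forcing it into the rubber backstop just beyond, and let go. Lay the carton flat and square between the yellow rails of the nest, then press the green trigger so that the arm swings down onto it by itself. Leave the carton there under the stamp head, and everything else on the table where it is.

Things in the scene. Friction and masses are not known exactly. Their poses are not given: they have to be found in the camera images.
- handle (a point): Grip point on the black cross handle at the free end of the red stamp arm: a level round sleeve, 16 mm across and 50 mm long, that turns freely on a rod sticking out to the press's -x side. Point at the sleeve's centre, 50 mm from the centre plane of the 16 mm wide arm, 100 mm above the table at rest. Pinch it from above across the bar; as it turns freely the fingers can stay pointing down while the arm swings.
- pivot (a point): Centre of the arm's hinge, 100 mm above the table, fixed. Axes of the press: x along the hinge, y from nest to trigger, z up. At rest the arm lies level towards -y; cocking swings its free end up and over towards +y. Handle point at arm angle q: pivot + (-50 mm in x, -200 mm cos q in y, 200 mm sin q in z).
- nest (a point): Centre of the nest's flat floor, 30 mm above the table, 165 mm from the pivot towards the press's -y; axes of the press. Yellow rails stand 10 mm above the floor, 78 mm apart in x and 58 mm in y: the carton lies with its long side along x, 4 mm of play all round. While the arm is down its rubber head (36 mm across) is too low over the nest to load it.
- trigger_top (a point): Centre of the top of the green trigger button, 32 mm across, 142 mm above the table, on a grey column 40 mm across, 135 mm from the pivot towards the press's +y. Pressed straight down, up to 14 mm, it springs back; with the arm cocked it takes about 6 to 9 N and frees the sear after 6 to 9 mm.
- striker (a joint): Angle q of the arm, rad: 0 down, 0.06 resting on a carton in the nest, pi/2 upright. A damped spring pulls it down, 5 N at the handle when down, 9 to 10 N when cocked. The sear catches between 1.33 and 1.57, different each run and not measured; the bolt adds 1 to 3 N at the handle just before, then snaps in. Let back a little, a caught arm stays, an uncaught one follows.
- trigger (a joint): Travel of the green trigger in m: 0 up, 0.014 fully down. It is linked to the sear bolt, so it also dips by up to about 11 mm while the arm pushes the bolt aside in cocking, and springs back up when the sear has caught.
- backstop (a joint): Compression of the rubber backstop in m, 0 when free. The arm meets it about 8 mm of handle travel after the catch; from there the pull at the handle grows by about 1.4 N per mm of handle travel. Over 0.0025 (7 mm of handle travel, 9 N on top of the spring's pull) it is damaged and the run fails.
- carton: The carton to stamp: white with a blue band round its foot and one end; 70 x 50 x 40 mm (x, y, z), about 90 g, lying on the table. Origin at the centre of its underside; x along its long side. Either end may face either way in the nest.
- other_carton: A carton of the same size, but with an orange band: not to be moved. Origin at the centre of its underside. The two cartons swap places from run to run.
- jar: Amber jar with a white cap, 60 mm across, 85 mm tall: leave it. Origin under its centre.
- tape_roll: Yellow roll of tape, 90 mm across, 45 mm tall: leave it. Origin under its centre.
- label_roll: Pale roll of labels, 70 mm across, 50 mm tall: leave it. Origin under its centre.
- label_roll2: Pale roll of labels, 66 mm across, 55 mm tall: leave it. Origin under its centre.

How it is judged:
By the outcome, as a careful person would: the job done as asked, in the order asked, and still so for the second after the job is handed in, with the robot touching nothing.
It also fails if it takes over 72 s, if anything falls off the work surface, if the arm or the gripper's body presses on something with over 40 N, if the wrist force passes 120 N, or if a joint passes its speed limit or range.

## Working session

There is one attempt and no reset: what is moved stays moved. The work goes in short steps, Python scripts to look and compute and a tool call to move; the robot and the scene stay as the last step left them, time stands still between calls to the robot, and variables do not carry over. Pictures are saved under pics/ and viewed, about 8 in all and at most 12, crops included, and the job is handed in when it is done.

Besides the shell and the picture viewer there is one more tool, called after "Request:" in YAML: its name, and indented under it one key for each argument. arm_command: Moves the arm, as the interface text tells. Its arguments: {"type":"object","properties":{"targets":{"type":"array","items":{"type":"array","items":{"type":"array","items":{"type":"number"}}}}},"required":["targets"]}

```bash
mkdir -p pics
cat > h.py <<'E'
import numpy as np, cv2
from plant import ctrl
def shot(cam,name):
    im=ctrl.snapshot(cam); cv2.imwrite(f'pics/{name}.png',im); return im
def ray(cam,px):
    m=ctrl.camera_model(cam); K=np.array(m['K'],float); d=np.array(m['distortion'],float)
    p=cv2.undistortPoints(np.array(px,float).reshape(-1,1,2),K,d).reshape(-1,2)
    D=np.c_[p[:,0],-p[:,1],-np.ones(len(p))]@np.array(m['rotation']).T
    return np.array(m['xyz'],float),D
def onz(cam,px,z):
    o,D=ray(cam,px); t=(z-o[2])/D[:,2]; return o+D*t[:,None]
def proj(cam,P):
    m=ctrl.camera_model(cam); R=np.array(m['rotation']); q=(np.array(P,float).reshape(-1,3)-np.array(m['xyz']))@R
    q=q*[1,-1,-1]
    return cv2.projectPoints(q.reshape(-1,1,3),np.zeros(3),np.zeros(3),np.array(m['K'],float),np.array(m['distortion'],float))[0].reshape(-1,2)
E
python3 - <<'E'
from h import *
for c in('scene','top'):
    shot(c,c+'0'); m=ctrl.camera_model(c); print(c,m)
print(ctrl.get_obs())
E
```

```text
scene {'K': array([[453.26039668,   0.        , 317.23133459],
       [  0.        , 453.26039668, 200.97498791],
       [  0.        ,   0.        ,   1.        ]]), 'distortion': array([-0.07553694,  0.        ,  0.        ,  0.        ,  0.        ]), 'xyz': array([ 1.23761267, -0.09968398,  1.05734854]), 'rotation': array([36.98271772,  0.28736027, 80.81486291])}
top {'K': array([[376.78201851,   0.        , 320.87318851],
       [  0.        , 376.78201851, 201.766595  ],
       [  0.        ,   0.        ,   1.        ]]), 'distortion': array([-0.0182689,  0.       ,  0.       ,  0.       ,  0.       ]), 'xyz': array([0.48935136, 0.00310942, 1.20733317]), 'rotation': array([  1.86345845,  -0.21693835, -89.57026222])}
{'clock': 0.1, 'joint_pos': array([-5.88357192e+01,  2.05869214e+01,  6.38663100e-01, -1.77699303e-02,
       -7.01350039e+01, -1.65078644e+01]), 'qvel': array([ 0.07254955, -0.05534625,  0.10228551,  0.02499347, -0.00438276,
        0.02205338]), 'tau': array([-1.98026522e-03, -5.84163058e+01,  2.93750721e+01,  7.01541245e+00,
        1.01615384e-02, -8.98678900e-05]), 'tool_pos': array([ 0.17066481, -0.65261744,  0.22571815]), 'orientation': array([ 1.79915423e+02, -7.64371291e-03, -1.65349628e+02]), 'force': array([-0.26217182,  0.13171955,  0.02485956]), 'moment': array([ 0.00870887,  0.0492948 , -0.02614593]), 'opening': 0.08759644685460762}
```

View pics/top0.png

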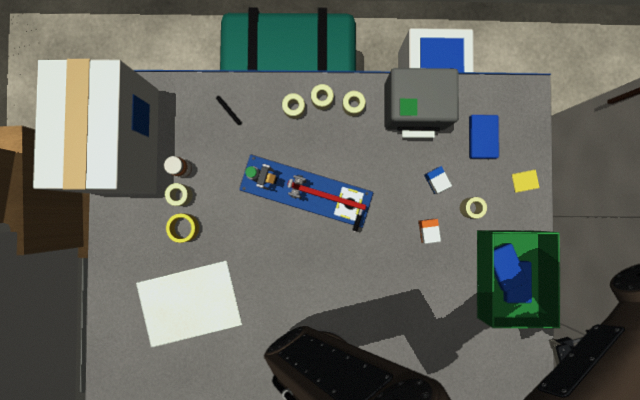

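View pics/scene0.png

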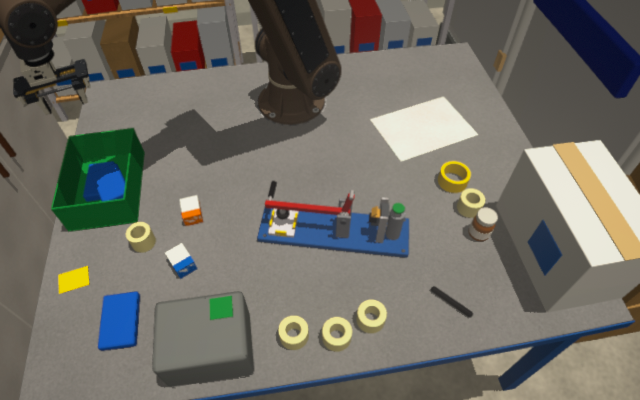

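Top view: press runs from the trigger (251,172) to the nest (350,205), with the black handle at about (360,222). The blue carton is at (437,180) and the orange one at (430,231). In the scene view the trigger is at (398,209), the handle at (272,190) and the blue carton at (180,260). The camera rotation is given as rpy, so I'll convert it and then measure.

```bash
sed -i "s/^def ray/from scipy.spatial.transform import Rotation as _R\ndef rot(m): return _R.from_euler('xyz',m['rotation'],degrees=True).as_matrix()\ndef ray/; s/np.array(m\['rotation'\])/rot(m)/" h.py
python3 - <<'E'
from h import *
T=cv2.imread('pics/top0.png');S=cv2.imread('pics/scene0.png')
def blobs(im,lo,hi,roi,mina=15):
    h=cv2.cvtColor(im,cv2.COLOR_BGR2HSV); m=cv2.inRange(h,lo,hi); x0,y0,x1,y1=roi
    k=np.zeros_like(m);k[y0:y1,x0:x1]=m[y0:y1,x0:x1]
    n,l,s,c=cv2.connectedComponentsWithStats(k)
    return [(s[i][4],c[i].round(1),k*(l==i)) for i in range(1,n) if s[i][4]>=mina]
def tri(a,b):
    o1,d1=ray('top',[a]);o2,d2=ray('scene',[b]);d1=d1[0];d2=d2[0]
    t=np.linalg.lstsq(np.c_[d1,-d2],o2-o1,rcond=None)[0]; p=o1+t[0]*d1;q=o2+t[1]*d2
    return (p+q)/2,np.linalg.norm(p-q)
g1=blobs(T,(45,100,40),(80,255,255),(235,150,270,190));g2=blobs(S,(45,100,40),(80,255,255),(380,195,415,225))
print('green',[x[:2] for x in g1],[x[:2] for x in g2])
print(onz('top',[g1[0][1]],.142),onz('scene',[g2[0][1]],.142))
k1=blobs(T,(0,0,0),(180,255,45),(345,205,380,240));k2=blobs(S,(0,0,0),(180,255,45),(262,175,285,205))
for n,c,k in(('top',T,k1),('scene',S,k2)):
  for a in k: print('blk',a[:2],cv2.minAreaRect(cv2.findNonZero(a[2])),onz(n,[a[1]],.1))
# cartons white top face at z=.04 : union white+blue, min-area rect
for n,im,roi in(('top',T,(415,160,465,200)),('scene',S,(155,235,205,285))):
    for lo,hi,t in(((0,0,150),(180,60,255),'white'),((100,120,60),(130,255,255),'blue')):
        for a in blobs(im,lo,hi,roi):
            r=cv2.minAreaRect(cv2.findNonZero(a[2])); print(n,t,a[0],a[1],r[0],r[1],round(r[2],1),'z40',onz(n,cv2.boxPoints(r),.04).round(4).tolist())
A=cv2.resize(T[145:245,235:465],None,fx=3.4,fy=3.4,interpolation=cv2.INTER_CUBIC)
B=cv2.resize(S[170:285,150:420],None,fx=2.9,fy=2.9,interpolation=cv2.INTER_CUBIC)
w=max(A.shape[1],B.shape[1]);f=lambda i:cv2.copyMakeBorder(i,0,0,0,w-i.shape[1],0)
O=np.vstack([f(A),f(B)])[:, :800];print(O.shape);cv2.imwrite('pics/c1.png',O[:600])
E
```

```text
green [(np.int32(93), array([250.4, 171.5]))] [(np.int32(98), array([398.1, 207.8]))]
[[0.60841242 0.19987449 0.142     ]] [[0.61055541 0.20210727 0.142     ]]
blk (np.int32(15), array([348.5, 206.7])) ((348.25, 206.75001525878906), (7.273237705230713, 1.8973664045333862), 18.43494987487793) [[ 0.51151511 -0.08215282  0.1       ]]
blk (np.int32(79), array([357., 223.])) ((357.1470947265625, 222.41180419921875), (5.3357834815979, 16.249887466430664), 14.03624439239502) [[ 0.46382748 -0.10737742  0.1       ]]
blk (np.int32(45), array([272.1, 188.4])) ((272.058837890625, 188.2647247314453), (3.152963161468506, 13.096923828125), 14.03624439239502) [[ 0.46315328 -0.10296351  0.1       ]]
top white 261 [441.  182.4] (440.9000549316406, 182.29998779296875) (15.652474403381348, 16.546903610229492) 63.4 z40 [[0.6009, -0.3403, 0.04], [0.6244, -0.3868, 0.04], [0.5809, -0.4085, 0.04], [0.5574, -0.3621, 0.04]]
top blue 114 [434.7 172.5] (434.0451354980469, 172.79241943359375) (7.270185470581055, 19.04668426513672) 57.3 z40 [[0.6136, -0.3218, 0.04], [0.6463, -0.3721, 0.04], [0.6272, -0.3843, 0.04], [0.5946, -0.3341, 0.04]]
scene white 342 [176.8 253.2] (176.75222778320312, 253.17062377929688) (16.178621292114258, 22.27964973449707) 60.6 z40 [[0.5784, -0.4075, 0.04], [0.5523, -0.357, 0.04], [0.5994, -0.3357, 0.04], [0.6243, -0.3855, 0.04]]
scene blue 258 [184.5 266.5] (184.75001525878906, 266.75) (14.405879974365234, 20.40833282470703) 59.0 z40 [[0.6252, -0.3821, 0.04], [0.6009, -0.3373, 0.04], [0.6406, -0.3183, 0.04], [0.6639, -0.3625, 0.04]]
(674, 783, 3)
```

View pics/c1.png

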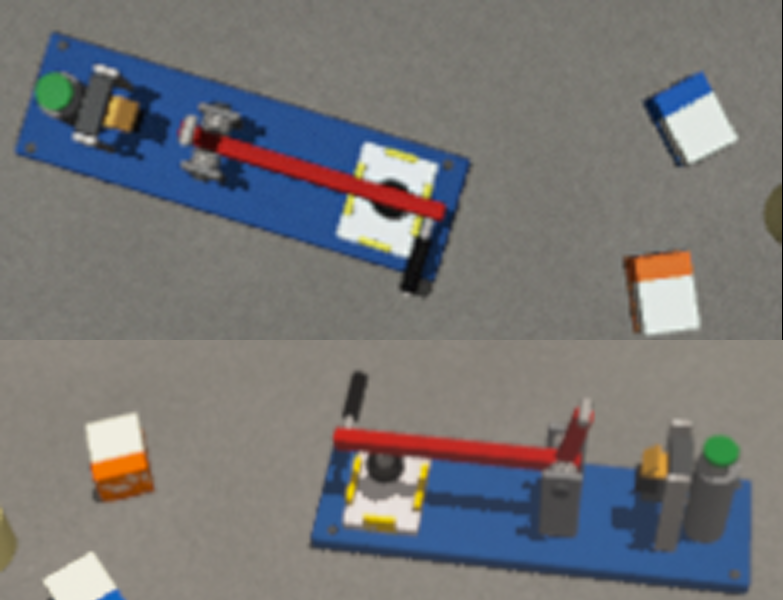

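The crop confirms the layout. Trigger minus handle comes to 0.339 m against 0.3387 expected, and both give the same pivot, about (0.570, 0.072), with a press yaw of -17°. The nest is then near (0.522, -0.086), and the carton near (0.598, -0.368) at about 27°. Moving above the handle.

Request:
arm_command:
  targets:
    - [[0,0,-0.07,1.8,3.4,-0.2,1],[0,0,-0.14,3.6,6.8,-0.4,1],[0,0,-0.21,5.4,10.2,-0.6,1],[0,0,-0.28,7.2,13.6,-0.8,1],[0,0,-0.35,9,17,-1,1],[0,0,-0.42,10.8,20.4,-1.2,1],[0,0,-0.49,12.6,23.8,-1.4,1],[0,0,-0.552,14.4,27.2,-1.6,1]]

```text
clock: 0.77
tool_pos: [0.315, -0.3792, 0.2103]
orientation: [180.0, -0.0, 162.8]
force: [1.4, -0.0, 0.1]
opening: 0.0877
```

Request:
arm_command:
  targets:
    - [[0,0,0,1.8,3.5,-0.2,1],[0,0,0,3.6,7,-0.5,1],[0,0,0,5.4,10.5,-0.8,1],[0,0,0,7.2,14,-1.2,1],[0,0,0,9,17.5,-1.6,1],[0,0,0,10.8,21,-2,1],[0,0,0,12.8,24.5,-2.5,1],[0,0,0,14.9,27.6,-3,1]]

```text
clock: 1.43
tool_pos: [0.464, -0.1028, 0.1806]
orientation: [180.0, 0.0, 163.1]
force: [0.5, -0.5, -0.7]
opening: 0.088
```

Request:
arm_command:
  targets:
    - [[0,0,0,0,0,0,1],[0,0,0,0,0,0,1],[0,0,0,0,0,0,1]]

```text
clock: 1.68
tool_pos: [0.4633, -0.1049, 0.1802]
orientation: [-180.0, -0.1, 163.1]
force: [-0.0, -0.9, -0.3]
opening: 0.0874
```

Run:
```python
from h import *
S=shot('scene','s1');o=ctrl.get_obs();print(o['clock'],o['tool_pos'],o['orientation'],o['force'])
T=shot('top','t1')
# nest check via yellow rails (old pics), z=.04
for n in('top','scene'):
    im=cv2.imread(f'pics/{n}0.png');h=cv2.cvtColor(im,cv2.COLOR_BGR2HSV);m=cv2.inRange(h,(20,110,110),(35,255,255))
    x0,y0,x1,y1=(330,180,375,225) if n=='top' else (258,200,302,240)
    k=np.zeros_like(m);k[y0:y1,x0:x1]=m[y0:y1,x0:x1]; r=cv2.minAreaRect(cv2.findNonZero(k));p=onz(n,cv2.boxPoints(r),.04)
    print(n,p.mean(0).round(4),p.round(3).tolist())
cv2.imwrite('pics/c2.png',cv2.resize(S[90:240,190:390],None,fx=4,fy=4,interpolation=cv2.INTER_CUBIC))
```

```text
1.7333 [ 0.46319863 -0.10539272  0.18037069] [-1.79982640e+02 -3.92604271e-02  1.63019264e+02] [ 0.59880696 -1.36858207 -0.48919278]
top [ 0.5234 -0.0874  0.04  ] [[0.491, -0.041, 0.04], [0.576, -0.066, 0.04], [0.556, -0.134, 0.04], [0.471, -0.109, 0.04]]
scene [ 0.5389 -0.0878  0.04  ] [[0.566, -0.131, 0.04], [0.489, -0.115, 0.04], [0.513, -0.043, 0.04], [0.588, -0.062, 0.04]]
```

View pics/c2.png

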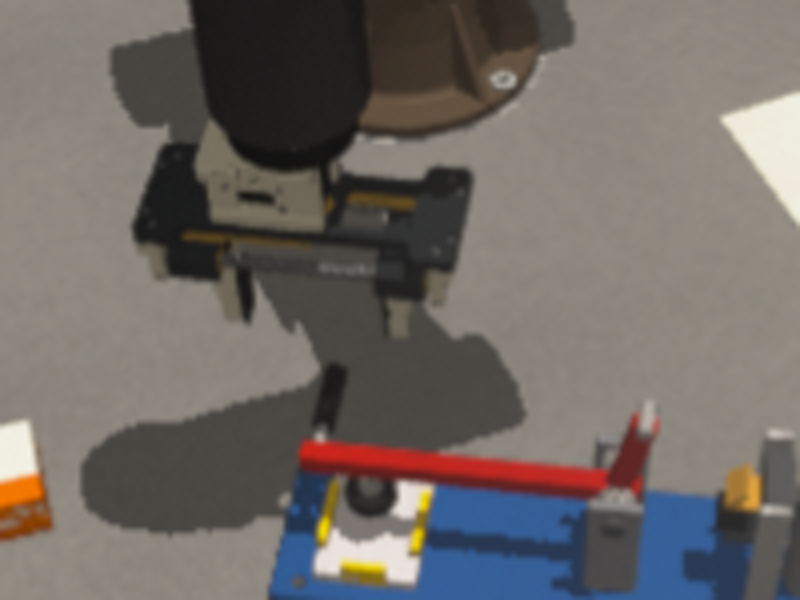

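The gripper straddles the handle, which is at about (330,400) in the crop. The top view puts the nest centre at (0.523, -0.087), which agrees with the press geometry. Descending and gripping.

Request:
arm_command:
  targets:
    - [[0,0,0,0,0,-3,1],[0,0,0,0,0,-6,1],[0,0,0,0,0,-8.5,1],[0,0,0,0,0,-9.9,1],[0,0,0,0,0,-9.9,1],[0,0,0,0,0,-9.9,0.5],[0,0,0,0,0,-9.9,0],[0,0,0,0,0,-9.9,0]]

```text
clock: 2.45
tool_pos: [0.4647, -0.1053, 0.083]
orientation: [179.9, 0.1, 163.0]
force: [-0.8, -0.1, 0.9]
opening: 0.0729
```

Request:
arm_command:
  targets:
    - [[0,0,0,0,0,0,0],[0,0,0,0,0,0,0],[0,0,0,0,0,0,0],[0,0,0,0,0,0,0]]

```text
clock: 2.78
tool_pos: [0.464, -0.1049, 0.0819]
orientation: [180.0, 0.0, 163.0]
force: [0.0, -0.0, -0.1]
opening: 0.0469
```

Request:
arm_command:
  targets:
    - [[0,0,0,0,0,0,0],[0,0,0,0,0,0,0],[0,0,0,0,0,0,0],[0,0,0,0,0,0,0],[0,0,0,0,0,0,0],[0,0,0,0,0,0,0]]

```text
clock: 3.28
tool_pos: [0.4637, -0.1052, 0.0815]
orientation: [-180.0, -0.0, 163.0]
force: [0.1, -0.8, -0.9]
opening: 0.0152
```

Run:
```python
import numpy as np
y=np.array([np.sin(np.radians(17)),np.cos(np.radians(17))])
for q in [0,.1,.2,.3,.4,.5,.6,.7,.8,.9,1.,1.1,1.2,1.26,1.3,1.34,1.38,1.42,1.46,1.5,1.54,1.58,1.62]:
    d=20*(1-np.cos(q)); print(q,(d*y).round(2),round(20*np.sin(q),2))
```

```text
0 [0. 0.] 0.0
0.1 [0.03 0.1 ] 2.0
0.2 [0.12 0.38] 3.97
0.3 [0.26 0.85] 5.91
0.4 [0.46 1.51] 7.79
0.5 [0.72 2.34] 9.59
0.6 [1.02 3.34] 11.29
0.7 [1.38 4.5 ] 12.88
0.8 [1.77 5.8 ] 14.35
0.9 [2.21 7.24] 15.67
1.0 [2.69 8.79] 16.83
1.1 [ 3.2  10.45] 17.82
1.2 [ 3.73 12.2 ] 18.64
1.26 [ 4.06 13.28] 19.04
1.3 [ 4.28 14.01] 19.27
1.34 [ 4.51 14.75] 19.47
1.38 [ 4.74 15.5 ] 19.64
1.42 [ 4.97 16.25] 19.77
1.46 [ 5.2  17.01] 19.88
1.5 [ 5.43 17.77] 19.95
1.54 [ 5.67 18.54] 19.99
1.58 [ 5.9 19.3] 20.0
1.62 [ 6.14 20.07] 19.98
```

Request:
arm_command:
  targets:
    - [[0,0,0,0.03,0.1,2.0,0],[0,0,0,0.12,0.38,3.97,0],[0,0,0,0.26,0.85,5.91,0],[0,0,0,0.46,1.51,7.79,0],[0,0,0,0.72,2.34,9.59,0],[0,0,0,1.02,3.34,11.29,0],[0,0,0,1.38,4.5,12.88,0],[0,0,0,1.77,5.8,14.35,0]]

```text
clock: 3.95
tool_pos: [0.4807, -0.0473, 0.2249]
orientation: [-179.9, -0.1, 163.0]
force: [6.1, -3.8, -12.0]
opening: 0.015
```

Run:
```python
from h import *
S=shot('scene','s2');o=ctrl.get_obs();print(o['clock'],o['tool_pos'],o['force'],o['opening'])
cv2.imwrite('pics/c3.png',cv2.resize(S[60:260,230:430],None,fx=3,fy=3,interpolation=cv2.INTER_CUBIC))
```

```text
4.0 [ 0.48162979 -0.04525479  0.22687848] [-1.68165823 -1.41404112 -3.57262015] 0.015165157701888522
```

View pics/c3.png

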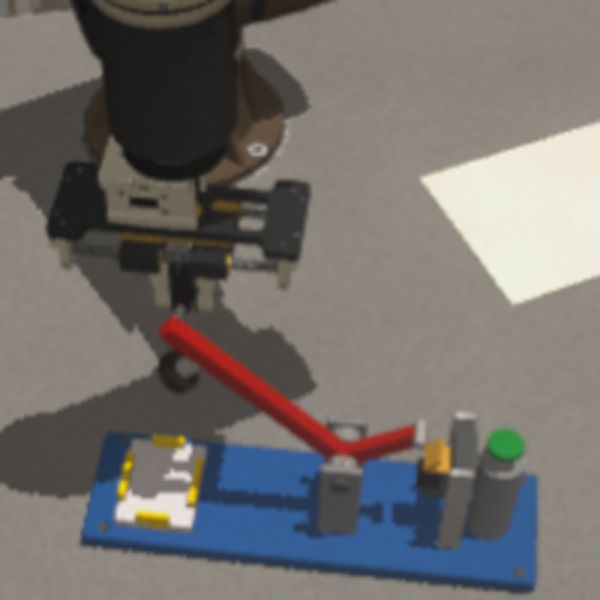

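The arm follows the handle, and the rear lever is moving toward the sear. Continuing to q = 1.28, then gently in small steps.

Request:
arm_command:
  targets:
    - [[0,0,0,0.44,1.44,1.32,0],[0,0,0,0.92,2.99,2.48,0],[0,0,0,1.43,4.65,3.47,0],[0,0,0,1.7,5.5,3.9,0],[0,0,0,1.96,6.4,4.29,0],[0,0,0,2.18,7.12,4.57,0],[0,0,0,2.29,7.48,4.69,0],[0,0,0,2.29,7.48,4.69,0]]

```text
clock: 4.67
tool_pos: [0.5028, 0.0263, 0.2714]
orientation: [-179.7, -0.2, 163.0]
force: [-3.6, -8.8, 0.1]
opening: 0.0149
```

```bash
cat > st.py <<'E'
from h import *
import sys
y=np.array([np.sin(np.radians(17)),np.cos(np.radians(17)),0]); piv=np.array([.570,.072,.1])
def st(save=None):
    F=[]
    for i in range(4):
        im=ctrl.snapshot('scene'); o=ctrl.get_obs(); F.append(o['force'])
    if save: cv2.imwrite(f'pics/{save}.png',im)
    d=np.array(o['tool_pos'])+[0,0,.019]-piv; c=-(d@y); q=np.arctan2(d[2],c)
    f=np.mean(F,0); t=y*np.sin(q)+np.array([0,0,np.cos(q)]); r=-y*np.cos(q)+np.array([0,0,np.sin(q)])
    # tail (trigger) green centroid row in scene view
    h=cv2.cvtColor(im,cv2.COLOR_BGR2HSV);m=cv2.inRange(h,(45,100,40),(80,255,255));k=np.zeros_like(m);k[190:230,380:415]=m[190:230,380:415];M=cv2.moments(k,True)
    g=(round(M['m10']/max(M['m00'],1),2),round(M['m01']/max(M['m00'],1),2),M['m00'])
    print('t',round(o['clock'],2),'q',round(q,3),'arc_mm',round(200*q,1),'r',round(np.hypot(c,d[2]),4),'Ftan',round(f@t,2),'Frad',round(f@r,2),'F',f.round(1),'green',g,'open',round(o['opening'],4))
if __name__=='__main__': st(sys.argv[1] if len(sys.argv)>1 else None)
E
python3 st.py
```

```text
t 4.87 q 1.247 arc_mm 249.4 r 0.2007 Ftan -8.55 Frad 2.15 F [-3.  -8.3 -0.7] green (397.54, 210.4, 95.0) open 0.0153
```

Request:
arm_command:
  targets:
    - [[0,0,0,0.06,0.18,0.06,0],[0,0,0,0.11,0.36,0.12,0],[0,0,0,0.17,0.55,0.18,0],[0,0,0,0.22,0.73,0.23,0],[0,0,0,0.28,0.91,0.28,0],[0,0,0,0.28,0.91,0.28,0]]

```text
clock: 5.37
tool_pos: [0.5053, 0.0348, 0.2741]
orientation: [-179.7, -0.2, 163.0]
force: [-3.8, -8.0, 1.0]
opening: 0.0149
```

```bash
python3 st.py
```

```text
t 5.57 q 1.295 arc_mm 259.1 r 0.2007 Ftan -9.02 Frad 3.56 F [-4.2 -8.8  1. ] green (397.54, 210.4, 95.0) open 0.0148
```

Request:
arm_command:
  targets:
    - [[0,0,0,0.06,0.18,0.05,0],[0,0,0,0.11,0.37,0.1,0],[0,0,0,0.15,0.5,0.12,0],[0,0,0,0.15,0.5,0.12,0]]

```text
clock: 5.9
tool_pos: [0.5068, 0.0397, 0.2755]
orientation: [-179.7, -0.2, 163.0]
force: [-4.5, -8.2, 1.2]
opening: 0.015
```

```bash
python3 st.py
```

```text
t 6.1 q 1.322 arc_mm 264.4 r 0.2006 Ftan -8.74 Frad 3.97 F [-4.3 -8.6  1.7] green (397.58, 210.07, 100.0) open 0.0147
```

Request:
arm_command:
  targets:
    - [[0,0,0,0.05,0.16,0.03,0],[0,0,0,0.1,0.32,0.07,0],[0,0,0,0.14,0.47,0.1,0],[0,0,0,0.14,0.47,0.1,0]]

```text
clock: 6.43
tool_pos: [0.5082, 0.0443, 0.2766]
orientation: [-179.7, -0.2, 163.0]
force: [-5.2, -9.5, 2.3]
opening: 0.0149
```

```bash
python3 st.py
```

```text
t 6.63 q 1.346 arc_mm 269.3 r 0.2006 Ftan -9.52 Frad 5.04 F [-5.3 -9.3  2.8] green (398.07, 207.85, 98.0) open 0.0154
```

Request:
arm_command:
  targets:
    - [[0,0,0,0.05,0.16,0.03,0],[0,0,0,0.1,0.32,0.06,0],[0,0,0,0.14,0.47,0.09,0],[0,0,0,0.14,0.47,0.09,0]]

```text
clock: 6.97
tool_pos: [0.5096, 0.049, 0.2776]
orientation: [-179.7, -0.1, 163.0]
force: [-5.9, -8.7, 3.5]
opening: 0.0147
```

```bash
python3 st.py
```

```text
t 7.17 q 1.371 arc_mm 274.2 r 0.2006 Ftan -9.44 Frad 5.57 F [-4.9 -9.3  3.6] green (398.07, 207.85, 98.0) open 0.0151
```

The trigger image dipped (row 210.4) and then sprang back to 207.85, so the sear may have caught around q ≈ 1.33–1.35. I'll let the arm back a little and see whether it's held.

Request:
arm_command:
  targets:
    - [[0,0,0,-0.09,-0.3,-0.05,0],[0,0,0,-0.18,-0.6,-0.12,0],[0,0,0,-0.28,-0.94,-0.19,0],[0,0,0,-0.34,-1.12,-0.23,0],[0,0,0,-0.34,-1.12,-0.23,0]]

```text
clock: 7.58
tool_pos: [0.5076, 0.0415, 0.2757]
orientation: [179.8, -0.0, 163.0]
force: [-5.1, 8.9, 3.5]
opening: 0.0146
```

```bash
python3 st.py s3; python3 -c "
from h import *
print(proj('scene',[[.6095,.201,.142],[.6095,.201,.131]]))
S=cv2.imread('pics/s3.png');cv2.imwrite('pics/c4.png',cv2.resize(S[60:260,230:430],None,fx=3,fy=3,interpolation=cv2.INTER_CUBIC))"
```

```text
t 7.78 q 1.333 arc_mm 266.5 r 0.2004 Ftan 6.66 Frad 3.95 F [-5.8  7.6  5.4] green (398.07, 207.85, 98.0) open 0.0155
[[397.56140754 207.52260214]
 [396.96631408 210.0945813 ]]
```

Caught: the arm now resists being pushed back (+6.7 N instead of -9.4 N), and the trigger is up again. Centring the load, then releasing the handle and lifting clear.

Request:
arm_command:
  targets:
    - [[0,0,0,0.05,0.18,0.0,0],[0,0,0,0.08,0.28,0.0,0.5],[0,0,0,0.08,0.28,0,0.8],[0,0,0,0.08,0.28,0,0.8],[0,0,0,0.08,0.28,0,0.8],[0,0,0,0.08,0.28,0,0.8],[0,0,0,0.08,0.28,0,0.8],[0,0,0,0.08,0.28,0,0.8]]

```text
clock: 8.45
tool_pos: [0.5089, 0.0428, 0.2754]
orientation: [-180.0, -0.0, 163.0]
force: [0.6, -0.3, 0.2]
opening: 0.0564
```

```bash
python3 st.py s4
```

```text
t 8.65 q 1.34 arc_mm 268.0 r 0.1999 Ftan 0.04 Frad -0.19 F [-0.   0.1 -0.2] green (398.07, 207.85, 98.0) open 0.0684
```

Request:
arm_command:
  targets:
    - [[0,0,0,0,0,3,1],[0,0,0,0,0,6,1],[0,0,0.12,0,-3,7,1],[0,0,0.24,0.5,-6,7,1],[0,0,0.36,1,-9,7,1],[0,0,0.48,2,-12,7,1],[0,0,0.6,3,-15,7,1],[0,0,0.72,4,-18,7,1]]

```text
clock: 9.32
tool_pos: [0.5491, -0.1386, 0.3458]
orientation: [-180.0, 0.0, -155.4]
force: [0.3, 0.9, -0.6]
opening: 0.0877
```

Request:
arm_command:
  targets:
    - [[0,0,0.12,0.6,-3,-1,1],[0,0,0.24,1.2,-6,-2.5,1],[0,0,0.36,1.8,-9,-4,1],[0,0,0.48,2.4,-12,-6,1],[0,0,0.6,3,-15,-8,1],[0,0,0.72,3.6,-18,-10,1],[0,0,0.84,4.2,-21,-12,1],[0,0,0.96,4.8,-23.3,-14,1]]

```text
clock: 9.98
tool_pos: [0.5968, -0.3724, 0.2042]
orientation: [180.0, -0.0, -100.4]
force: [-0.1, 0.3, 0.3]
opening: 0.0876
```

Request:
arm_command:
  targets:
    - [[0,0,0.12,0,0,0,1],[0,0,0.24,0,0,0,1],[0,0,0.36,0,0,0,1],[0,0,0.48,0,0,0,1],[0,0,0.6,0,0,0,1],[0,0,0.66,0,0,0,1],[0,0,0.66,0,0,0,1],[0,0,0.66,0,0,0,1]]

```text
clock: 10.65
tool_pos: [0.5969, -0.3701, 0.2054]
orientation: [180.0, 0.0, -63.0]
force: [0.2, -0.2, -0.1]
opening: 0.0877
```

Run:
```python
from h import *
S=shot('scene','s5');T=shot('top','t5');o=ctrl.get_obs();print(o['clock'],o['tool_pos'],o['orientation'],o['joint_pos'].round(0))
A=cv2.resize(S[60:300,120:440],None,fx=1.9,fy=1.9,interpolation=cv2.INTER_CUBIC);cv2.imwrite('pics/c5.png',A)
```

```text
10.75 [ 0.59687341 -0.37010451  0.2054234 ] [ 1.79993146e+02  8.28782876e-03 -6.30250877e+01] [-16.  24.   3.  -0. -69.  43.]
```

View pics/c5.png

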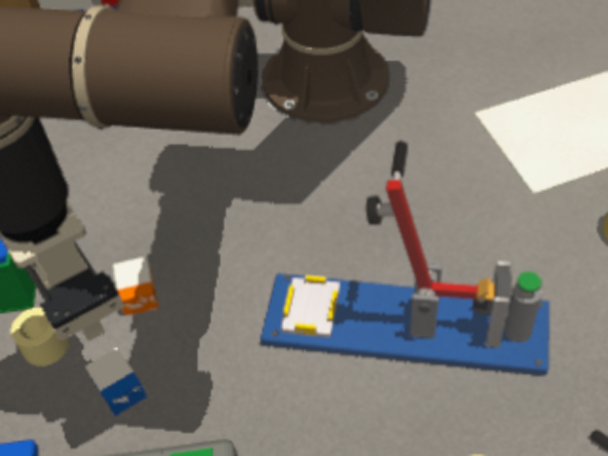

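The red arm is held cocked upright at about (405,230) in the crop, the nest is clear at (310,305), and the gripper is above the blue carton at (115,380). Descending and gripping.

Request:
arm_command:
  targets:
    - [[0,0,0,0.2,0.1,-4,1],[0,0,0,0.2,0.1,-8,1],[0,0,0,0.2,0.1,-12,1],[0,0,0,0.2,0.1,-15,1],[0,0,0,0.2,0.1,-17,1],[0,0,0,0.2,0.1,-18.8,1],[0,0,0,0.2,0.1,-18.8,1],[0,0,0,0.2,0.1,-18.8,1]]

```text
clock: 11.42
tool_pos: [0.5983, -0.369, 0.0168]
orientation: [179.9, 0.1, -62.9]
force: [-0.0, -0.1, 1.0]
opening: 0.0877
```

Request:
arm_command:
  targets:
    - [[0,0,0,0,0,0,0.6],[0,0,0,0,0,0,0.6],[0,0,0,0,0,0,0.6],[0,0,0,0,0,0,0.6],[0,0,0,0,0,0,0.6],[0,0,0,0,0,0,0.6]]

```text
clock: 11.92
tool_pos: [0.5997, -0.3694, 0.0192]
orientation: [-179.9, -0.1, -62.9]
force: [-0.5, 1.6, 6.0]
opening: 0.0699
```

Run:
```python
from h import *
# nest rails from unobstructed view s5: blob list of yellow, z=.04
for n,f,roi in(('scene','s5',(255,190,310,245)),('top','t5',(325,175,380,230))):
    im=cv2.imread(f'pics/{f}.png');h=cv2.cvtColor(im,cv2.COLOR_BGR2HSV);m=cv2.inRange(h,(20,110,90),(35,255,255));x0,y0,x1,y1=roi
    k=np.zeros_like(m);k[y0:y1,x0:x1]=m[y0:y1,x0:x1];c,l,s,cc=cv2.connectedComponentsWithStats(k)
    for i in range(1,c):
        if s[i][4]>4: print(n,s[i][4],cc[i].round(1),onz(n,[cc[i]],.038)[0].round(4))
o=ctrl.get_obs();print(o['tool_pos'],o['force'],o['opening'])
```

```text
scene 39 [285.8 206.4] [ 0.4834 -0.0717  0.038 ]
scene 40 [271.5 217.9] [ 0.5159 -0.1153  0.038 ]
scene 43 [294.7 220.3] [ 0.5343 -0.0533  0.038 ]
scene 49 [280.4 232.6] [ 0.5674 -0.0963  0.038 ]
top 14 [352.4 190.2] [ 0.5641 -0.0987  0.038 ]
top 27 [338.7 200. ] [ 0.5333 -0.0563  0.038 ]
top 29 [358.7 206.6] [ 0.5133 -0.1187  0.038 ]
top 11 [344.6 216.4] [ 0.4827 -0.0751  0.038 ]
[ 0.59968484 -0.36941849  0.01924572] [-0.54384586  1.59968904  5.9816621 ] 0.06987583707011656
```

Nest centre measured at about (0.5235, -0.0857), yaw about -16.8°. Carton gripped at 70 mm. Lifting it and looking.

Request:
arm_command:
  targets:
    - [[0,0,0,0,0,0,0.5],[0,0,0,0,0,0,0.5],[0,0,0,0,0,2,0.5],[0,0,0,0,0,5,0.5],[0,0,0,0,0,9,0.5],[0,0,0,0,0,13,0.5],[0,0,0,0,0,13,0.5]]

```text
clock: 12.5
tool_pos: [0.6028, -0.3714, 0.1577]
orientation: [-179.6, -0.6, -62.8]
force: [1.7, -1.2, 1.3]
opening: 0.0696
```

Run:
```python
from h import *
S=shot('scene','s6');o=ctrl.get_obs();print(o['clock'],o['tool_pos'],o['orientation'],o['force'],o['opening'])
A=cv2.resize(S[100:300,90:290],None,fx=3,fy=3,interpolation=cv2.INTER_CUBIC);cv2.imwrite('pics/c6.png',A)
```

```text
12.55 [ 0.601601   -0.37033973  0.15371624] [-179.6319524    -0.42975753  -62.8723927 ] [ 0.65136234  0.85699443 -1.83696996] 0.06975025017281589
```

View pics/c6.png

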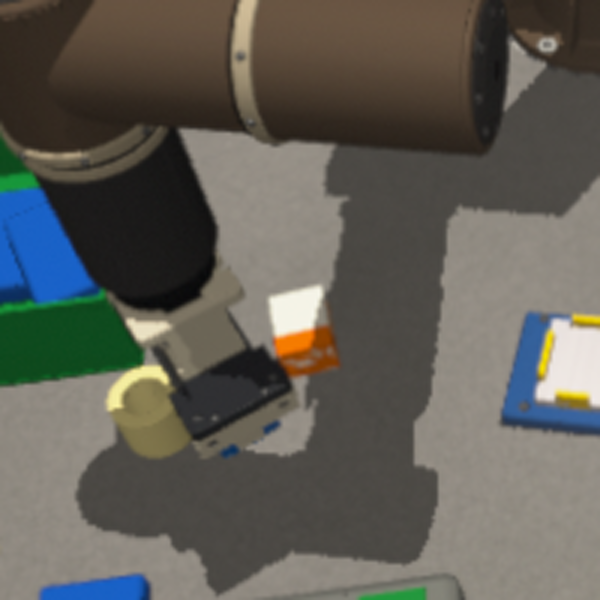

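The carton is held (opening 69.7 mm, blue foot visible under the fingers). Before going under the raised arm, I'll check in the top view where the forearm runs.

View pics/t5.png

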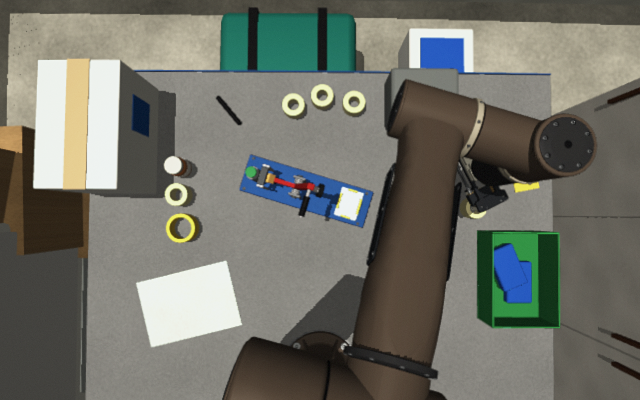

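Run:
```python
from h import *
def tri(a,b):
    o1,d1=ray('top',[a]);o2,d2=ray('scene',[b]);d1=d1[0];d2=d2[0]
    t=np.linalg.lstsq(np.c_[d1,-d2],o2-o1,rcond=None)[0]; p=o1+t[0]*d1;q=o2+t[1]*d2
    return ((p+q)/2).round(3),np.linalg.norm(p-q).round(3)
f=lambda x,y:(120+x/1.9,60+y/1.9)
print('cap',tri((396,108),f(243,75)))
print('cap lower edge (scene) guess',tri((390,125),f(235,130)))
print('seam',tri((478,120),f(80,75)))
```

```text
cap (array([ 0.668, -0.123,  0.584]), np.float64(0.002))
cap lower edge (scene) guess (array([ 0.656, -0.132,  0.51 ]), np.float64(0.01))
seam (array([ 0.648, -0.258,  0.588]), np.float64(0.003))
```

The wrist link runs about 0.38 m above the TCP (roughly 0.31 m to its underside), so it clears the raised arm (0.31 m high) by about 5 cm at the nest. Going above the nest.

Request:
arm_command:
  targets:
    - [[0,0,-0.12,-0.7,2,0,0.5],[0,0,-0.24,-1.4,5,0,0.5],[0,0,-0.36,-2.2,8,0,0.5],[0,0,-0.48,-3,11,0,0.5],[0,0,-0.6,-3.8,14,0,0.5],[0,0,-0.71,-4.6,17,0,0.5],[0,0,-0.766,-5.3,20,0,0.5],[0,0,-0.766,-6.1,23,0,0.5]]

```text
clock: 13.22
tool_pos: [0.5366, -0.1377, 0.1467]
orientation: [179.9, 0.0, -107.0]
force: [0.8, 0.5, -0.5]
opening: 0.0698
```

Request:
arm_command:
  targets:
    - [[0,0,0,-0.7,2.5,0,0.5],[0,0,0,-1.2,4.3,0,0.5],[0,0,0,-1.4,5.3,0,0.5],[0,0,0,-1.4,5.3,0,0.5],[0,0,0,-1.4,5.3,0,0.5]]

```text
clock: 13.63
tool_pos: [0.5237, -0.0859, 0.1473]
orientation: [180.0, -0.0, -106.7]
force: [-0.3, -0.7, -1.3]
opening: 0.0697
```

Run:
```python
from h import *
S=shot('scene','s7');T=shot('top','t7');o=ctrl.get_obs();print(o['clock'],o['tool_pos'],o['orientation'],o['force'],o['opening'])
A=cv2.resize(S[60:260,210:410],None,fx=3,fy=3,interpolation=cv2.INTER_CUBIC);cv2.imwrite('pics/c7.png',A)
```

```text
13.7333 [ 0.52392998 -0.08668678  0.14728371] [ 1.79978304e+02 -1.37843208e-02 -1.06810168e+02] [ 1.06088145 -0.60178984 -1.43372652] 0.06976833996350788
```

View pics/c7.png

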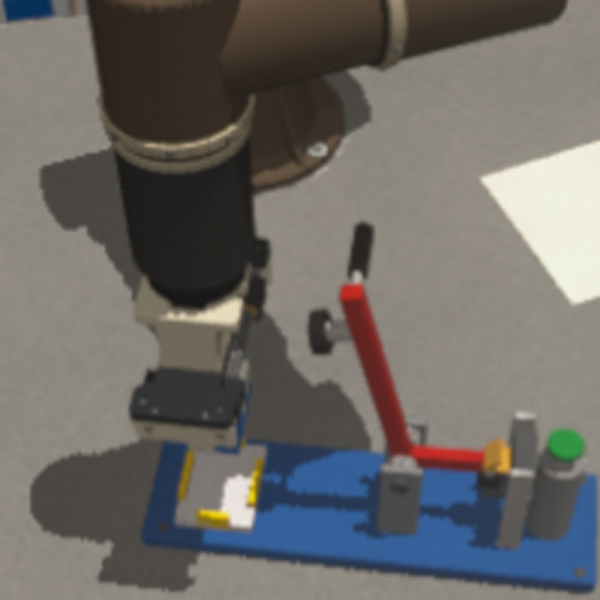

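Good clearance to the arm and head. The carton is above the nest; lowering it until it's just inside the rails and checking force.

Request:
arm_command:
  targets:
    - [[0,0,0,0,0,-3,0.5],[0,0,0,0,0,-6,0.5],[0,0,0,0,0,-7.5,0.5],[0,0,0,0,0,-8.2,0.5],[0,0,0,0,0,-8.7,0.5],[0,0,0,0,0,-9.1,0.5],[0,0,0,0,0,-9.5,0.5],[0,0,0,0,0,-9.5,0.5]]

```text
clock: 14.4
tool_pos: [0.5241, -0.0863, 0.0526]
orientation: [-180.0, 0.0, -106.8]
force: [0.9, -0.1, -2.2]
opening: 0.0699
```

Run:
```python
from h import *
F=[]
for i in range(3):
    S=ctrl.snapshot('scene');F.append(ctrl.get_obs()['force'])
T=shot('top','t8');cv2.imwrite('pics/s8.png',S);o=ctrl.get_obs();print(o['clock'],o['tool_pos'],o['orientation'],np.mean(F,0),o['moment'],o['opening'])
A=cv2.resize(S[140:260,240:330],None,fx=5,fy=5,interpolation=cv2.INTER_CUBIC);cv2.imwrite('pics/c8.png',A)
```

```text
14.6 [ 0.52433904 -0.08602429  0.05325462] [-1.79935559e+02  2.89757136e-02 -1.06775818e+02] [-0.21057787  0.13887373 -1.17198417] [ 0.00484569  0.07739365 -0.00156075] 0.06956831224700549
```

View pics/c8.png

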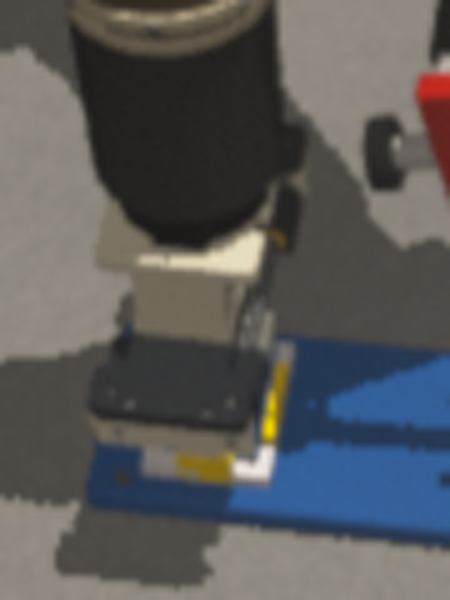

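No contact yet (only the carton's weight), and the head is well clear. Lowering the last millimetres to the floor.

Request:
arm_command:
  targets:
    - [[0,0,0,0,0,-0.15,0.5],[0,0,0,0,0,-0.3,0.5],[0,0,0,0,0,-0.4,0.5],[0,0,0,0,0,-0.4,0.5]]

```text
clock: 14.93
tool_pos: [0.524, -0.086, 0.0492]
orientation: [-180.0, 0.0, -106.8]
force: [-2.2, 0.8, 6.3]
opening: 0.0698
```

Request:
arm_command:
  targets:
    - [[0,0,0,0,0,-0.1,0.5],[0,0,0,0,0,-0.2,0.5],[0,0,0,0,0,-0.2,0.5]]

```text
clock: 15.18
tool_pos: [0.5241, -0.086, 0.0491]
orientation: [-179.9, -0.0, -106.7]
force: [-9.7, 4.0, 27.3]
opening: 0.07
```

Floor contact at z = 0.049, as expected (on a rail it would be about 10 mm higher). Relaxing and releasing.

Request:
arm_command:
  targets:
    - [[0,0,0,0,0,0.2,0.5],[0,0,0,0,0,0.2,1],[0,0,0,0,0,0.2,1],[0,0,0,0,0,0.2,1],[0,0,0,0,0,0.2,1],[0,0,0,0,0,0.2,1],[0,0,0,0,0,0.2,1]]

```text
clock: 15.77
tool_pos: [0.5238, -0.0862, 0.0483]
orientation: [180.0, -0.0, -106.8]
force: [0.2, 0.2, -0.4]
opening: 0.0878
```

Request:
arm_command:
  targets:
    - [[0,0,0,0,0,1,1],[0,0,0,0,0,3,1],[0,0,0,0,0,6,1],[0,0,0,0,0,10,1],[0,0,0,0,-4,12,1],[0,0,0,-1,-8,14,1],[0,0,0,-1,-12,16,1],[0,0,0,-1,-12,16,1]]

```text
clock: 16.43
tool_pos: [0.5146, -0.21, 0.2129]
orientation: [-179.7, -0.0, -106.9]
force: [0.8, 0.2, 0.7]
opening: 0.0879
```

Run:
```python
from h import *
S=shot('scene','s9');T=shot('top','t9');o=ctrl.get_obs();print(o['clock'],o['tool_pos'],o['orientation'],o['force'],o['opening'])
A=cv2.resize(S[165:260,245:415],None,fx=4,fy=4,interpolation=cv2.INTER_CUBIC);B=cv2.resize(T[160:220,310:400],None,fx=3.6,fy=3.6,interpolation=cv2.INTER_CUBIC)
B=cv2.copyMakeBorder(B,0,0,0,A.shape[1]-B.shape[1],0);cv2.imwrite('pics/c9.png',np.vstack([A,B]))
h=cv2.cvtColor(S,cv2.COLOR_BGR2HSV);k=np.zeros_like(h[:,:,0]);m=cv2.inRange(h,(0,0,140),(180,70,255));k[180:240,258:305]=m[180:240,258:305]
n,l,s,c=cv2.connectedComponentsWithStats(k)
for i in range(1,n):
    if s[i][4]>60:
        r=cv2.minAreaRect(cv2.findNonZero(k*(l==i)));print(s[i],c[i],onz('scene',cv2.boxPoints(r),.07).round(4).tolist())
```

```text
16.5333 [ 0.51413334 -0.20807311  0.21050238] [-1.79835667e+02  2.29108557e-02 -1.06962232e+02] [ 0.85064764 -0.01740343 -1.26637329] 0.087806305107152
[272 180  33  38 941] [289.02763018 194.93198725] [[0.4085, -0.1003, 0.07], [0.4234, -0.0109, 0.07], [0.5497, -0.0291, 0.07], [0.5358, -0.1131, 0.07]]
```

View pics/c9.png

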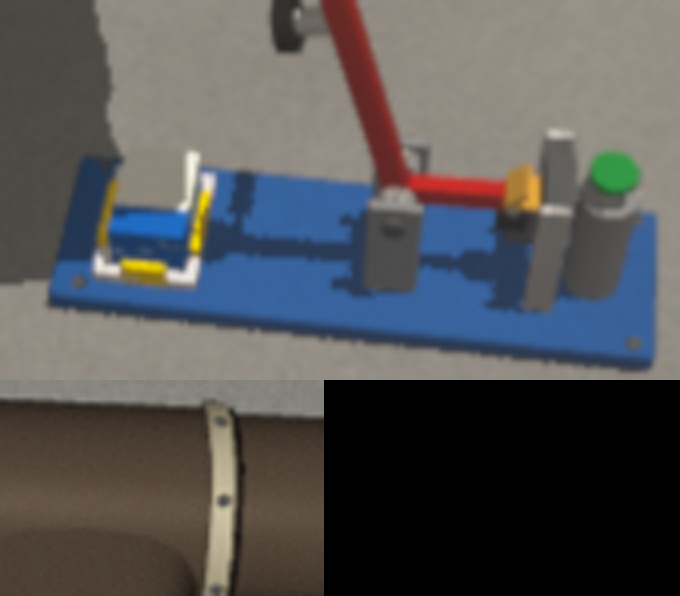

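The carton lies between all four yellow rails with its blue end toward the camera, and the arm is still cocked. I'll check that numerically, then move over the trigger with the fingers shut.

Run:
```python
from h import *
y=np.array([np.sin(np.radians(17)),np.cos(np.radians(17)),0]);x=np.array([y[1],-y[0],0]);z=np.array([0,0,1]);N=np.array([.5235,-.0857,0])
for a,b,h in((35,-25,.07),(35,25,.07),(35,-25,.03),(35,25,.03),(-35,25,.07)): 
    p=proj('scene',[N+x*a/1e3+y*b/1e3+z*h])[0]; print((a,b,h),'crop',((p-[245,165])*4).round(0))
for h in(.14,.16,.18,.2): print('plate',h,proj('scene',[np.array([.599,.168,h])])[0].round(1))
```

```text
(35, -25, 0.07) crop [100. 226.]
(35, 25, 0.07) crop [175. 235.]
(35, -25, 0.03) crop [105. 260.]
(35, 25, 0.03) crop [178. 268.]
(-35, 25, 0.07) crop [192. 150.]
plate 0.14 [383.7 206.4]
plate 0.16 [384.6 201.6]
plate 0.18 [385.5 196.7]
plate 0.2 [386.4 191.6]
```

Request:
arm_command:
  targets:
    - [[0,0,0,0,0,4,0],[0,0,0,0,2,8,0],[0,0,0,0.5,4,12,0],[0,0,0,1,7,15,0],[0,0,0,2,11,15,0],[0,0,0,3,15,15,0],[0,0,0,4,19,15,0],[0,0,0,5,23,15,0]]

```text
clock: 17.2
tool_pos: [0.5624, 0.0235, 0.3586]
orientation: [180.0, 0.0, -106.8]
force: [1.1, -0.6, -0.0]
opening: 0.0399
```

Carton corners match the rails' position to within about 1.5 mm, inside the 4 mm play. The plate beside the trigger tops out around 0.175, which leaves room under the gripper body. On to the trigger.

Request:
arm_command:
  targets:
    - [[0,0,0,1,4,0,0],[0,0,0,2,8,0,0],[0,0,0,3,12,0,0],[0,0,0,4,15,-1,0],[0,0,0,4.7,18,-4,0],[0,0,0,4.7,18,-8,0],[0,0,0,4.7,18,-12,0],[0,0,0,4.7,18,-16,0]]

```text
clock: 17.87
tool_pos: [0.6086, 0.2023, 0.1961]
orientation: [179.9, -0.0, -106.7]
force: [0.9, 0.3, -0.2]
opening: 0.0002
```

Request:
arm_command:
  targets:
    - [[0,0,0,0,0,-2,0],[0,0,0,0,0,-4,0],[0,0,0,0,0,-4.5,0],[0,0,0,0,0,-4.5,0],[0,0,0,0,0,-4.5,0]]

```text
clock: 18.28
tool_pos: [0.6101, 0.2012, 0.1543]
orientation: [-180.0, -0.0, -106.7]
force: [0.6, 0.2, 0.5]
opening: 0.0006
```

Run:
```python
from h import *
S=shot('scene','s10');o=ctrl.get_obs();print(o['clock'],o['tool_pos'],o['orientation'],o['force'],o['opening'])
A=cv2.resize(S[110:260,250:430],None,fx=4,fy=4,interpolation=cv2.INTER_CUBIC);cv2.imwrite('pics/c10.png',A)
```

```text
18.3333 [0.61062224 0.20134154 0.1550812 ] [-1.79916765e+02  6.98560074e-02 -1.06750062e+02] [-0.79329099  0.27820784 -0.5898956 ] 0.0005333988577086328
```

View pics/c10.png

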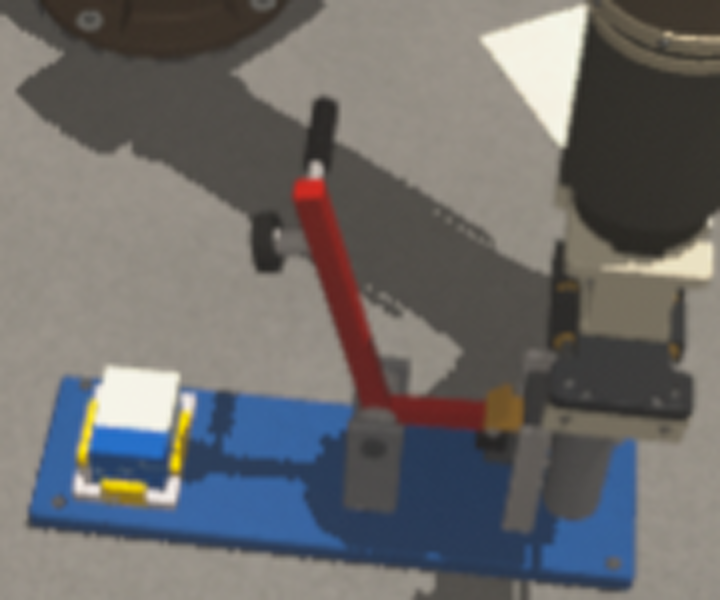

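The carton sits white-top, square and flat between the rails at (135,420), and the arm is cocked. The tool is over the trigger and has moved nothing else. Pressing gently.

Request:
arm_command:
  targets:
    - [[0,0,0,0,0,-0.5,0],[0,0,0,0,0,-1,0],[0,0,0,0,0,-1.3,0],[0,0,0,0,0,-1.5,0],[0,0,0,0,0,-1.7,0],[0,0,0,0,0,-1.7,0]]

```text
clock: 18.83
tool_pos: [0.6104, 0.2008, 0.1384]
orientation: [-179.9, 0.1, -106.8]
force: [-3.6, 0.1, 9.3]
opening: 0.0003
```

Request:
arm_command:
  targets:
    - [[0,0,0,0,0,-0.2,0],[0,0,0,0,0,-0.4,0],[0,0,0,0,0,-0.6,0],[0,0,0,0,0,-0.6,0],[0,0,0,0,0,-0.6,0]]

```text
clock: 19.25
tool_pos: [0.6103, 0.2007, 0.1307]
orientation: [-180.0, 0.0, -106.8]
force: [0.1, 1.4, 3.1]
opening: 0.0006
```

Run:
```python
from h import *
S=shot('scene','s11');o=ctrl.get_obs();print(o['clock'],o['tool_pos'],o['force'])
h=cv2.cvtColor(S,cv2.COLOR_BGR2HSV);m=cv2.inRange(h,(0,150,60),(6,255,255))|cv2.inRange(h,(174,150,60),(180,255,255))
k=np.zeros_like(m);k[140:230,255:380]=m[140:230,255:380];print('red px bbox',cv2.boundingRect(cv2.findNonZero(k)))
```

```text
19.3 [0.61033065 0.2007362  0.13070746] [-0.53732748  0.62665653  2.51710188]
red px bbox (265, 196, 88, 18)
```

The force fell from 9.3 N to 2.5 N and the red arm now lies level, so it fired. Backing away and checking.

Request:
arm_command:
  targets:
    - [[0,0,0,0,0,2,0],[0,0,0,0,0,5,0],[0,0,0,0,0,9,0],[0,0,0,0,0,13,0],[0,0,0,0,0,16,0],[0,0,0,0,0,16,0],[0,0,0,0,0,16,0],[0,0,0,0,0,16,0]]

```text
clock: 19.97
tool_pos: [0.6095, 0.2005, 0.2897]
orientation: [179.9, -0.0, -106.8]
force: [1.1, 0.2, -0.7]
opening: 0.0
```

Run:
```python
from h import *
S=shot('scene','s12');o=ctrl.get_obs();print(o['clock'],o['tool_pos'],o['force'])
A=cv2.resize(S[100:300,80:480],None,fx=2,fy=2,interpolation=cv2.INTER_CUBIC);cv2.imwrite('pics/c12.png',A)
S0=cv2.imread('pics/scene0.png')
def c(im,lo,hi,roi):
    x0,y0,x1,y1=roi;M=cv2.moments(cv2.inRange(cv2.cvtColor(im,cv2.COLOR_BGR2HSV)[y0:y1,x0:x1],lo,hi),True);return round(M['m10']/M['m00']+x0,1),round(M['m01']/M['m00']+y0,1),M['m00']
print('green',c(S,(45,100,40),(80,255,255),(380,195,415,225)))
for n,lo,hi,r in(('orange',(5,150,100),(18,255,255),(170,190,210,230)),('tape',(20,120,100),(32,255,255),(435,155,475,195)),('jar',(0,0,150),(180,60,255),(468,205,500,225)),('roll',(20,40,120),(40,160,255),(120,215,160,255)),('roll2',(20,40,120),(40,160,255),(455,185,488,218))): print(n,c(S0,lo,hi,r),c(S,lo,hi,r))
```

```text
20.0167 [0.60928505 0.20027753 0.28901092] [-1.039069    0.90535438  0.28580999]
green (398.0, 207.8, 99.0)
orange (191.7, 216.4, 237.0) (191.7, 216.4, 236.0)
tape (453.9, 176.3, 736.0) (453.8, 176.3, 745.0)
jar (487.2, 215.3, 256.0) (486.9, 215.4, 269.0)
roll (140.5, 235.9, 664.0) (140.6, 236.3, 721.0)
roll2 (472.1, 200.2, 505.0) (471.5, 201.1, 578.0)
```

No more viewing, so I'll do a last numeric check of the carton (before and after the strike) and then hand in.

Run:
```python
from h import *
for f in('s10','s12'):
    im=cv2.imread(f'pics/{f}.png');h=cv2.cvtColor(im,cv2.COLOR_BGR2HSV)
    m=cv2.inRange(h,(100,200,110),(125,255,255));k=np.zeros_like(m);k[214:227,270:295]=m[214:227,270:295]
    p=cv2.findNonZero(k);print(f,'blue top band',cv2.boundingRect(p),p.reshape(-1,2).mean(0).round(1))
    m=cv2.inRange(h,(0,150,60),(6,255,255))|cv2.inRange(h,(174,150,60),(180,255,255));k=np.zeros_like(m);k[140:235,255:380]=m[140:235,255:380];print('red',cv2.boundingRect(cv2.findNonZero(k)))
    m=cv2.inRange(h,(20,110,90),(35,255,255));k=np.zeros_like(m);k[190:245,255:310]=m[190:245,255:310];c,l,s,cc=cv2.connectedComponentsWithStats(k)
    print('rails',[(int(s[i][4]),cc[i].round(1).tolist()) for i in range(1,c) if s[i][4]>4])
y=np.array([np.sin(.297),np.cos(.297),0]);P=np.array([.57,.072,.1])
for q in(0,.06,.15): print(q,'arm end proj',proj('scene',[P-.2*np.cos(q)*y+[0,0,.2*np.sin(q)]])[0].round(1))
```

```text
s10 blue top band (274, 218, 17, 6) [281.6 220.4]
red (323, 155, 48, 62)
rails [(33, [271.2, 218.3]), (48, [294.6, 220.4]), (58, [280.7, 232.2])]
s12 blue top band (274, 217, 17, 7) [282.  220.3]
red (265, 196, 88, 18)
rails [(35, [271.2, 218.3]), (48, [294.5, 220.6]), (58, [280.7, 232.2])]
0 arm end proj [267.8 203.3]
0.06 arm end proj [267.5 200.6]
0.15 arm end proj [267.6 196.5]
```

```bash
python3 -c "
from plant import ctrl
print(ctrl.close_job())"
```

```text
the job is handed in; nothing more can be done
None
```

The carton is stamped and the job is handed in, at about 20 s on the robot's clock.

**What I did:**
- **Cocking:** I drew the handle back, in roughly 5 mm steps over the last stretch. The sear caught at q ≈ 1.33–1.35. The pull stayed at about 9.5 N, so the arm never pressed into the backstop. Let back a little, it held (the force changed from -9.4 N to +6.7 N), and I let go.
- **Loading:** I laid the blue-banded carton in the nest. It touched down at the height expected for the nest floor. In the picture it sat square between the rails, within about 1.5 mm of centre.
- **Stamping:** I pressed the trigger with the fingers shut. The force rose to about 9 N, then dropped as the arm swung down on its own.

**Last checks:**
- **Arm:** The red arm's end lies near the height expected for resting on the carton.
- **Carton and trigger:** The carton moved less than 1 pixel in the strike, and the trigger is back up.
- **Other objects:** The orange carton, jar, tape and both label rolls are within 1 pixel of where they started.
- **Robot:** It is clear of everything.

**Not seen or uneven:**
- I had used up the picture views, so the state after the strike was checked by numbers only, not by eye.
- Lowering the carton briefly pressed it into the floor with 27 N before I eased off.
- The scene camera put the nest about 3 mm from the top camera's estimate. That was within the rails' 4 mm of play, so I placed it between the two.

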